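# Hang the slide rack on the retracting hook

### The job

Take the retracting hook by its grey grip bar, pull it down against its spring and push its gate gently onto the wire bail of the slide rack standing in the staining dish, so that the bail lies in the hook and the gate has snapped shut behind it. Then ease the hook up slowly (under 3 cm a second), feeling the load, until the spring alone carries the rack, and only then let go of the grip: the rack must end hanging still and upright on the hook, clear above its dish, to drain. Never let the hook fly up or the rack jerk or drop, do not force the bail, and leave the other things on the bench where they are.

Things in the scene. Friction and masses are not known exactly. Their poses are not given: they have to be found in the camera images.
- hanger (a joint): How far the hook is drawn down out of its spring cartridge (upright tube of 35 mm diameter above the hook, lower end 369 mm above the bench), m: 0 fully up (where the empty hook rests), at most 0.18. The spring pulls up with 1.7 N at 0 plus 60 N per metre drawn, with 0.1 N of friction; hardly damped, so a load let go away from its balance point bounces.
- gate (a joint): Sprung gate of the snap hook, rad: 0 shut; swings inwards, away from the mouth, up to 0.52. It hangs from a pin 8 mm to -y and 35 mm above hook_seat down to the nose; its outer face is about 12 mm to -y. Takes about 1.3 to 2.5 N to push open and shuts by itself.
- hook_grip (a point): Centre of the hook's grey grip: a level bar 100 mm long (own x), 20 mm wide (own y), 24 mm high, rigid with the hook and pointing to the robot: this point lies 118 mm to -x of hook_seat and 72 mm above it, 312 mm above the bench when the hook is up. Hook and grip do not turn; they move up and down and, on a trolley (0.8 N of drag, stays where left), along the overhead rail.
- hook_seat (a point): Point in the bottom of the snap hook where the axis of a 6 mm wire lies when hung. Its z is up, its y along the rail; mouth and gate face -y. A wire entering the mouth must pass 9 to 17 mm above this point, over the nose, and in until it comes up hard against the fully opened gate or the hook's back; then letting the hook up brings the wire down into the seat and the gate shuts above it.
- bail (a point): Middle of the level top bar of the rack's wire bail: round steel 6 mm thick, straight for 66 mm along its own x axis, 90 mm above the rack's underside, 95 mm above the bench as it stands. Free space below it down to the rack's side rails (43 mm above the underside). It runs within 10 degrees of square to the rail; the hook passes within 10 mm of its middle.
- rack: Steel slide rack, 86 x 66 mm, 45 mm high with the bail above, holding glass slides on edge; origin at the centre of its underside, z up, x along the bail. 0.25 to 0.75 kg depending on its slides, so the spring balances it anywhere from about 12 to 94 mm drawn. It stands with 2 mm of play all round in its dish and tips a little when pushed.
- snap_hook: The snap hook with its gate: 9 mm round steel bent in its own y-z plane, origin and axes as hook_seat. The nose (outside 15.5 mm to -y) rises to 5.5 mm above the origin; the back's inner face is 7.5 mm to +y; the metal reaches 12.5 mm below the origin.
- dish_mouth (a point): Centre of the open mouth of the white dish in which the rack stands: 100 x 80 mm outside, 45 mm high, 5 mm walls and floor, fixed to the bench. Two more such dishes, one empty, one with a flat lid (57 mm high), stand beside it in the row.
- stain_bottle: Bystander: amber bottle 54 mm across, 125 mm high, behind the dishes; origin at the centre of its underside.
- spirit_bottle: Bystander: white bottle 62 mm across, 150 mm high, behind the dishes; origin at the centre of its underside.
- oil_dropper: Bystander: small amber bottle 28 mm across, 70 mm high, behind the dishes; origin at the centre of its underside.
- slide_box: Bystander: flat grey box 92 x 127 x 34 mm in front of the dishes; origin at the centre of its underside.
- cover_glass_box: Bystander: clear box 34 x 34 x 18 mm in front of the dishes; origin at the centre of its underside.
- forceps: Bystander: steel forceps 120 mm long lying in front of the dishes; origin at its middle, on the bench.
- timer: Bystander: flat white timer 62 x 62 x 16 mm in front of the dishes; origin at the centre of its underside.
Things that resemble listed ones, but are neither listed nor needed, are in the scene too. Leave any pink look-alike of the part that bears dish_mouth alone.

How it is judged:
By the outcome, as a careful person would: the job done as asked, in the order asked, and still so for the second after the job is handed in, with the robot touching nothing.
It also fails if it takes over 58 s, if anything falls off the work surface, if the arm or the gripper's body presses on something with over 40 N, if the wrist force passes 120 N, or if a joint passes its speed limit or range.

### The arm

A 6-joint arm with a two-finger parallel gripper is mounted at the origin on the work surface. World frame = base frame: x ahead of the robot, y to its left, z up, the work surface at z = 0. Lengths are in m, angles in rad, forces in N, time in s.
With the tool pointing down it reaches from about 0.35 to 0.725 m from the base axis. Payload 6 kg.
Tool frame: the origin (TCP) lies midway between the tips of the shut fingers; the grasp point (between the pads) lies behind it (manip.hold_point_z is the x of the grasp point in the tool frame, in m); x points along the fingers, z is the direction in which the jaws open and shut, and the axes are right-handed (so a half turn about x gives the same grasp; the last joint's range is limited). The gripper opens to 85 mm and grips with 20 to 120 N. Pads are 22 mm wide; open, the fingers measure 114 mm over their backs; the gripper's body (76 mm by 85 mm) begins 54 mm behind the grasp point. The pads swing forward as they close: fully open they stand 13 mm farther back than shut.
Start: joints at [-0.932, 0.04, 0.085, 0, -1.615, -0.334], TCP at [0.18, -0.572, 0.231] pointing down, gripper open.
Joint ranges: [-2.56, 2.56], [-1.29, 2.01], [-1.08, 1.49], [-3.29, 1.98], [-2.81, -0.18], [-2.99, 2.99]. Speed limits (rad/s): [2.57, 2.57, 3.01, 3.14, 3.14, 3.14].

### API

Orientations are given as a 3x3 rotation matrix whose columns are the frame's x, y, z axes.
In Python, from cell import get_obs, grab_frame, sign_off, manip gives the robot as it stands.
- The arm moves only by the tool jog_arm, never from a script. Its argument "increments" is text: rows parted by semicolons, each of 5 numbers parted by spaces: the opening, from 0 (shut) to 1 (fully open), then the shift along the tool's x, y, z scaled (see below), then the turn about the tool's x scaled (see below). In form: gripper x y z roll; .... A call has 1 to 10 rows; each row shifts and turns the commanded pose from where the row before left it, along the tool's axes as they then stand; what a row does not reach is not made up. The controller multiplies each number of a shift by 100 cm and each number of a turn by 6 degrees. A row lasts 1/10 s, in which the tool goes at most 50 mm and 8.59 degrees, less where a joint would pass 70% of its speed; a pose out of reach is approached as far as the arm can. A call with a number of a shift or a turn outside -1 to 1 is refused whole. A call with a gripper value outside its range is refused whole. The fingers move at their own pace and stop on an object; "newtons" is the grip in N (left out, the last holds). Time passes only in rows, so rows that do not move let the fingers close. It gives the time, the measured TCP pose, the force and the opening at its end, in the units of the state.
- get_obs(): the state, without advancing time (a new reading comes with each control period).
- grab_frame(name): name is "scene" or "top" or "wrist"; returns a dict with "frame" (400x640x3 uint8, blue, green, red), "depth" (400x640 float32, m along the optical axis (not along the pixel's ray), 0 where there is no reading), "camera_matrix" (3x3 intrinsics, pixels), "world_from_camera" (4x4, takes a point from camera to world coordinates). Camera axes: x right, y down, z forward; pixel columns grow to the right and rows downward; lengths in m; the calibration is good to about 2 mm. The wrist camera is an equidistant fisheye: a pixel r from the principal point sees the ray r / f radians off the axis. A picture is of the moment at which its call begins.
- sign_off(): hands the job in, once; it reports no verdict.
The state is a dict: "t": time; "qpos": joint angles; "dq": joint speeds; "joint_torque": joint torques, N m; "tool_pos": TCP position; "orientation": TCP orientation; "force": force on the tool from outside, world axes, zero at the start; "ft_torque": the same for the moment, N m; "gripper_width": finger opening in m.
Only numpy, scipy, OpenCV 4.12 (cv2) and the standard library are available. Lean on these libraries where they do the work, as an engineer would, in place of code of your own. Each camera call takes 0.05 s, during which the arm holds its last target.

## Working session

There is one attempt and no reset: what is moved stays moved. The work goes in short steps, Python scripts to look and compute and a tool call to move; the robot and the scene stay as the last step left them, time stands still between calls to the robot, and variables do not carry over. Pictures are saved under pics/ and viewed, and the job is handed in when it is done.

Besides the shell and the picture viewer there is one more tool, called after ">>>" by a JSON object that holds its "api" and its "payload". jog_arm: Moves the arm, as the interface text tells. Its arguments: {"type":"object","properties":{"increments":{"type":"string"},"newtons":{"type":"number"}},"required":["increments"]}

```bash
ls; mkdir -p pics
cat > h.py <<'E'
import numpy as np, cv2
from cell import get_obs, grab_frame, sign_off, manip
def px2w(f,u,v,d=None):
    K=f["camera_matrix"];T=f["world_from_camera"]
    if d is None:d=f["depth"][int(v),int(u)]
    p=np.array([(u-K[0,2])/K[0,0]*d,(v-K[1,2])/K[1,1]*d,d,1]);return (T@p)[:3]
def cloud(f):
    K=f["camera_matrix"];T=f["world_from_camera"];d=f["depth"]
    v,u=np.indices(d.shape)
    p=np.stack([(u-K[0,2])/K[0,0]*d,(v-K[1,2])/K[1,1]*d,d,np.ones_like(d)],-1)
    w=(p@T.T)[...,:3].copy();w[d==0]=np.nan;return w
E
python3 - <<'E'
from h import *
o=get_obs();print({k:np.round(v,3) for k,v in o.items()});print(manip, getattr(manip,'hold_point_z',None))
for n in ["scene","top"]:
    f=grab_frame(n);cv2.imwrite(f"pics/{n}0.png",f["frame"]);np.savez(f"{n}0.npz",**f);print(n,f["camera_matrix"].round(1).tolist(),f["world_from_camera"].round(3).tolist())
E
```

```text
pics
{'t': np.float64(0.0), 'qpos': array([-0.932,  0.041,  0.084, -0.   , -1.615, -0.334]), 'dq': array([ 0.   , -0.001, -0.001,  0.   ,  0.001, -0.001]), 'joint_torque': array([ 1.0000e-03, -3.6820e+01,  3.4743e+01,  6.9330e+00, -5.0000e-03,
        0.0000e+00]), 'tool_pos': array([ 0.18 , -0.572,  0.23 ]), 'orientation': array([[-0.001, -0.954, -0.3  ],
       [ 0.002, -0.3  ,  0.954],
       [-1.   ,  0.   ,  0.002]]), 'force': array([ 0.469, -0.988, -0.15 ]), 'ft_torque': array([-0.025,  0.038, -0.024]), 'gripper_width': np.float64(0.085)}
<Robot object at 0x7fcd8b35fe00> -0.0187
scene [[367.5, 0.0, 311.4], [0.0, 367.5, 202.5], [0.0, 0.0, 1.0]] [[0.831, 0.398, -0.389, 0.985], [0.556, -0.573, 0.603, -0.525], [0.017, -0.717, -0.697, 0.898], [0.0, 0.0, 0.0, 1.0]]
top [[454.2, 0.0, 321.3], [0.0, 454.2, 200.3], [0.0, 0.0, 1.0]] [[-0.028, -0.994, 0.11, 0.456], [-1.0, 0.028, -0.002, 0.069], [-0.001, -0.11, -0.994, 1.436], [0.0, 0.0, 0.0, 1.0]]
```

View pics/scene0.png

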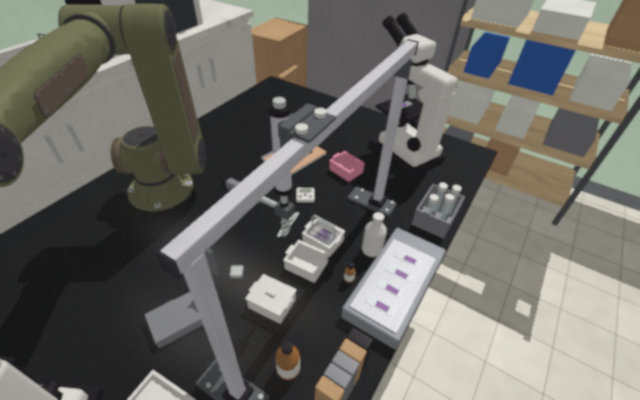

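View pics/top0.png

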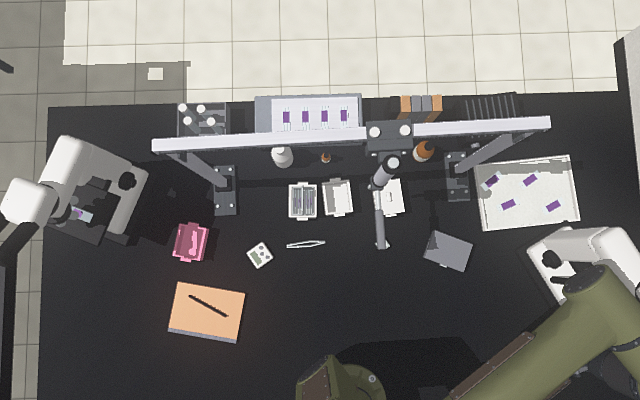

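The scene and top views show the rail along y. The rack dish is at top (302,200), the empty dish at (337,197), the lidded dish near (388,197), the pink look-alike at (190,242) and the hook grip at (381,228). Next I enlarge these and measure.

Run:
```python
from h import *
f=dict(np.load("top0.npz"));im=f["frame"]
c=im[140:270,260:420];cv2.imwrite("pics/topc.png",cv2.resize(c,None,fx=4.8,fy=4.5,interpolation=cv2.INTER_CUBIC))
g=dict(np.load("scene0.npz"));c=g["frame"][130:330,200:400];cv2.imwrite("pics/scc.png",cv2.resize(c,(600,600),interpolation=cv2.INTER_CUBIC))
W=cloud(f)
for (u,v) in [(381,220),(381,228),(381,235),(381,245),(376,228),(386,228),(390,163),(302,185),(302,200),(302,218),(337,197),(388,200)]:
    print(u,v,W[v,u].round(3))
# grip
m=(W[...,2]>.3)&(W[...,2]<.345)&(W[...,0]<.55)
m[:, :300]=0; m[:,450:]=0
p=W[m];print("grip",len(p),p.min(0).round(3),p.max(0).round(3),np.median(p,0).round(3))
V=cloud(g)
for nm,X in(("top",W),("scene",V)):
    m=(X[...,2]>.3)&(X[...,2]<.33)&(abs(X[...,1]+.06)<.1)&(X[...,0]>.3)&(X[...,0]<.48)
    p=X[m];print(nm,len(p), np.percentile(p,[1,50,99],axis=0).round(3).tolist() if len(p) else 0)
    m=(X[...,2]>.085)&(X[...,2]<.11)&(abs(X[...,1]-.1)<.06)&(X[...,0]>.35)&(X[...,0]<.6)
    p=X[m];print(nm,len(p),p.round(3).tolist()[:60])
```

```text
381 220 [ 0.526 -0.078  0.325]
381 228 [ 0.506 -0.077  0.329]
381 235 [ 0.489 -0.076  0.327]
381 245 [ 0.465 -0.076  0.319]
376 228 [ 0.507 -0.066  0.318]
386 228 [ 0.521 -0.136 -0.005]
390 163 [ 0.618 -0.066  0.583]
302 185 [0.652 0.123 0.093]
302 200 [0.606 0.124 0.101]
302 218 [0.557 0.127 0.048]
337 197 [0.624 0.016 0.003]
388 200 [ 0.603 -0.137  0.059]
grip 638 [ 0.104 -0.09   0.301] [0.549 0.131 0.345] [ 0.462 -0.067  0.324]
top 120 [[0.45, -0.089, 0.306], [0.465, -0.076, 0.324], [0.48, -0.065, 0.329]]
top 22 [[0.598, 0.127, 0.098], [0.598, 0.124, 0.097], [0.595, 0.127, 0.097], [0.594, 0.124, 0.102], [0.591, 0.127, 0.1], [0.591, 0.124, 0.103], [0.589, 0.127, 0.099], [0.588, 0.124, 0.099], [0.586, 0.127, 0.097], [0.586, 0.124, 0.097], [0.583, 0.128, 0.09], [0.583, 0.124, 0.097], [0.58, 0.128, 0.092], [0.58, 0.124, 0.097], [0.577, 0.127, 0.095], [0.576, 0.124, 0.105], [0.574, 0.127, 0.097], [0.574, 0.124, 0.1], [0.572, 0.128, 0.087], [0.571, 0.125, 0.097], [0.569, 0.128, 0.089], [0.569, 0.125, 0.089]]
scene 133 [[0.451, -0.089, 0.302], [0.462, -0.083, 0.324], [0.48, -0.066, 0.329]]
scene 21 [[0.577, 0.125, 0.101], [0.578, 0.129, 0.097], [0.567, 0.128, 0.088], [0.572, 0.127, 0.092], [0.578, 0.123, 0.098], [0.58, 0.125, 0.098], [0.584, 0.126, 0.1], [0.586, 0.127, 0.1], [0.571, 0.123, 0.089], [0.575, 0.123, 0.092], [0.577, 0.125, 0.092], [0.581, 0.124, 0.095], [0.585, 0.124, 0.097], [0.588, 0.124, 0.099], [0.591, 0.125, 0.1], [0.588, 0.124, 0.095], [0.592, 0.124, 0.097], [0.596, 0.123, 0.101], [0.598, 0.126, 0.099], [0.596, 0.123, 0.097], [0.599, 0.124, 0.097]]
```

View pics/topc.png

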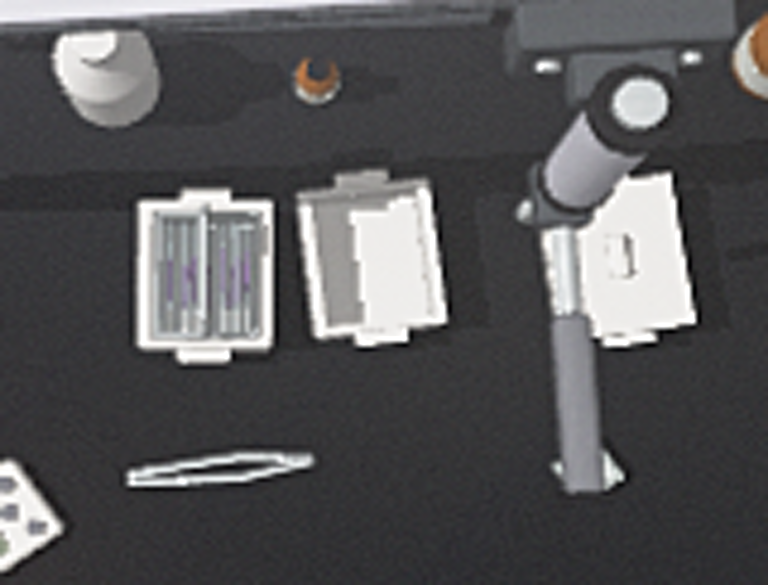

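View pics/scc.png

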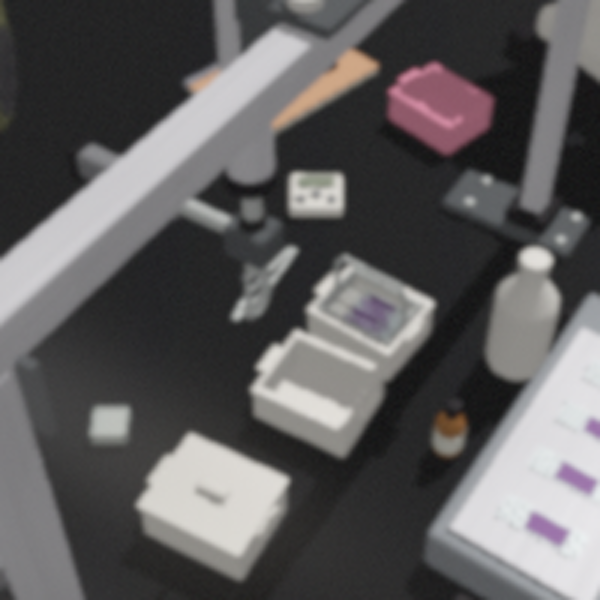

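Rack: its bail shows as the bright strip at topc (205,270). It is the only rack, and it stands in a white dish; the pink dish is a decoy. Grip: the grey bar at topc (575–590, 320–490). The mouth faces -y, so the hook has to pass over the bail to its +y side, then go down, then be pushed to -y. Now I fit the lines.

Run:
```python
from h import *
W=cloud(dict(np.load("top0.npz")));V=cloud(dict(np.load("scene0.npz")))
def sel(X,x,y,z):
    m=(X[...,0]>x[0])&(X[...,0]<x[1])&(X[...,1]>y[0])&(X[...,1]<y[1])&(X[...,2]>z[0])&(X[...,2]<z[1]);return X[m]
for n,X in(("top",W),("scene",V)):
    p=sel(X,(.43,.56),(-.1,-.05),(.318,.332)); print(n,"grip",len(p),p.min(0).round(3),p.max(0).round(3))
    for a in np.arange(.44,.56,.01):
        q=p[abs(p[:,0]-a)<.005]
        if len(q):print("  ",a.round(3),len(q),q[:,1].min().round(3),q[:,1].max().round(3),np.median(q[:,1]).round(4),np.median(q[:,2]).round(4))
    p=sel(X,(.5,.8),(-.5,.6),(.5,.75)); print("rail",len(p),p.min(0).round(3),p.max(0).round(3))
    for b in np.arange(-.4,.55,.1):
        q=p[abs(p[:,1]-b)<.02]
        if len(q):print("  ",b.round(2),q[:,0].min().round(3),q[:,0].max().round(3),np.median(q[:,2]).round(3))
    p=sel(X,(.54,.68),(.105,.15),(.085,.11)); k=np.polyfit(p[:,0],p[:,1],1);print("bail",len(p),p.min(0).round(3),p.max(0).round(3),k,np.polyval(k,.618))
    p=sel(X,(.5,.70),(.05,.2),(.035,.055)); print("dish rim",p.min(0).round(3),p.max(0).round(3))
    p=sel(X,(.57,.66),(-.12,-.02),(.335,.5)); print("cart",len(p),np.percentile(p,[1,50,99],axis=0).round(3).tolist())
    p=sel(X,(.57,.66),(-.12,-.02),(.2,.30)); print("hook",len(p),np.percentile(p,[1,50,99],axis=0).round(3).tolist() if len(p) else 0)
```

```text
top grip 352 [ 0.45  -0.09   0.318] [ 0.559 -0.064  0.331]
   0.45 22 -0.089 -0.065 -0.0769 0.327
   0.46 33 -0.09 -0.068 -0.0773 0.3241
   0.47 37 -0.086 -0.068 -0.0777 0.3238
   0.48 34 -0.086 -0.069 -0.0761 0.324
   0.49 32 -0.085 -0.067 -0.0744 0.3232
   0.5 31 -0.085 -0.067 -0.0769 0.324
   0.51 34 -0.085 -0.066 -0.075 0.3234
   0.52 32 -0.083 -0.065 -0.074 0.3241
   0.53 32 -0.084 -0.066 -0.0745 0.324
   0.54 33 -0.084 -0.065 -0.0742 0.3241
   0.55 25 -0.084 -0.064 -0.0743 0.3223
   0.56 7 -0.078 -0.07 -0.0726 0.3199
rail 7878 [ 0.6   -0.402  0.5  ] [0.721 0.408 0.585]
   -0.4 0.684 0.715 0.549
   -0.3 0.681 0.71 0.549
   -0.2 0.678 0.707 0.549
   -0.1 0.602 0.711 0.561
   -0.0 0.671 0.7 0.549
   0.1 0.668 0.696 0.549
   0.2 0.665 0.694 0.549
   0.3 0.662 0.691 0.549
   0.4 0.659 0.689 0.55
bail 60 [0.569 0.12  0.087] [0.652 0.128 0.106] [-0.06245147  0.16237611] 0.12378109801711905
dish rim [0.55  0.05  0.035] [0.669 0.167 0.055]
cart 195 [[0.6, -0.085, 0.373], [0.607, -0.061, 0.427], [0.629, -0.054, 0.495]]
hook 13 [[0.614, -0.063, 0.238], [0.616, -0.059, 0.261], [0.621, -0.0
[... 154 characters left out ...]
0.47 28 -0.086 -0.068 -0.0778 0.3245
   0.48 26 -0.085 -0.069 -0.0799 0.3243
   0.49 8 -0.083 -0.069 -0.0757 0.3253
rail 9665 [ 0.602 -0.4    0.5  ] [0.722 0.41  0.583]
   -0.4 0.685 0.717 0.545
   -0.3 0.684 0.712 0.549
   -0.2 0.682 0.709 0.549
   -0.1 0.605 0.713 0.558
   -0.0 0.675 0.703 0.549
   0.1 0.672 0.699 0.549
   0.2 0.67 0.696 0.549
   0.3 0.667 0.693 0.549
   0.4 0.662 0.691 0.549
bail 54 [0.567 0.12  0.088] [0.653 0.129 0.101] [-0.03132479  0.14336259] 0.12400386924714586
dish rim [0.551 0.05  0.035] [0.672 0.17  0.055]
cart 418 [[0.607, -0.09, 0.337], [0.628, -0.081, 0.39], [0.64, -0.061, 0.498]]
hook 119 [[0.616, -0.086, 0.233], [0.622, -0.076, 0.257], [0.627, -0.06, 0.298]]
```

Measured:
- Rail yaw is about +1.8°.
- Grip centre is about (0.501, -0.076), with its top at 0.324, which matches 312 + 12.
- Hook seat is about (0.619, -0.072).
- Bail passes y ≈ 0.124 at the hook's x, at about 0.097 high.

First move is up and roll.

>>> {"api": "jog_arm", "payload": {"increments": "1 -0.03 0 0 0.524; 1 -0.03 0 0 0.524; 1 -0.03 0 0 0.524; 1 -0.03 0 0 0.524; 1 -0.03 0 0 0.524; 1 0 0 0 0", "newtons": 30}}

```text
t: 0.7
tool_pos: [0.1798, -0.573, 0.3858]
orientation: [[0.002, -1.0, -0.028], [-0.006, -0.028, 1.0], [-1.0, -0.002, -0.006]]
force: [-0.1, -0.5, 1.2]
gripper_width: 0.0852
```

>>> {"api": "jog_arm", "payload": {"increments": "1 0 -0.025 0.036 0; 1 0 -0.025 0.036 0; 1 0 -0.025 0.036 0; 1 0 -0.025 0.036 0; 1 0 -0.025 0.036 0; 1 0 -0.025 0.036 0; 1 0 -0.025 0.036 0; 1 0 -0.025 0.036 0; 1 0 -0.025 0.036 0; 1 0 -0.025 0.036 0"}}

```text
t: 1.7
tool_pos: [0.4195, -0.2031, 0.3807]
orientation: [[-0.0, -1.0, -0.031], [0.0, -0.031, 1.0], [-1.0, 0.0, 0.0]]
force: [1.1, -1.4, -0.3]
gripper_width: 0.0858
```

>>> {"api": "jog_arm", "payload": {"increments": "1 0 -0.022 0.032 0; 1 0 -0.022 0.032 0; 1 0 -0.022 0.032 0; 1 0 -0.018 0.032 0; 1 0 0 0 0; 1 0 0 0 0; 1 0 0 0 0"}}

```text
t: 2.4
tool_pos: [0.4988, -0.0749, 0.3812]
orientation: [[-0.0, -1.0, -0.03], [-0.0, -0.03, 1.0], [-1.0, 0.0, -0.0]]
force: [0.4, -0.1, -0.7]
gripper_width: 0.0853
```

Run:
```python
from h import *
f=grab_frame("wrist");cv2.imwrite("pics/w1.png",f["frame"])
```

```text
(no output)
```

View pics/w1.png

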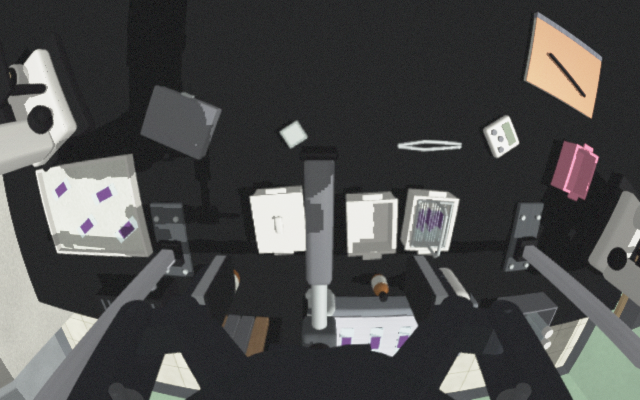

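The wrist view shows the bar at column 320, midway between the finger pads (about 213 and 427). I descend and close.

>>> {"api": "jog_arm", "payload": {"increments": "1 0.02 0 0 0; 1 0.02 0 0 0; 1 0.02 0 0 0; 1 0.016 0 0 0; 1 0.01 0 0 0; 1 0 0 0 0; 1 0 0 0 0; 1 0 0 0 0"}}

```text
t: 3.25
tool_pos: [0.4993, -0.0746, 0.2965]
orientation: [[0.002, -1.0, -0.03], [0.0, -0.03, 1.0], [-1.0, -0.002, 0.0]]
force: [-0.8, 0.5, 0.5]
gripper_width: 0.0856
```

>>> {"api": "jog_arm", "payload": {"increments": "0.4 0 0 0 0; 0.4 0 0 0 0; 0.4 0 0 0 0; 0 0 0 0 0; 0 0 0 0 0; 0 0 0 0 0; 0 0 0 0 0; 0 0 0 0 0; 0 0 0 0 0", "newtons": 40}}

```text
t: 4.15
tool_pos: [0.4991, -0.0744, 0.2955]
orientation: [[0.0, -1.0, -0.03], [0.0, -0.03, 1.0], [-1.0, -0.0, 0.0]]
force: [0.2, 0.5, 1.4]
gripper_width: 0.0188
```

The bar is held (19 mm). I travel along the rail to +y past the bail, with the hook up.

>>> {"api": "jog_arm", "payload": {"increments": "0 0 0 0.008 0; 0 0 0 0.018 0; 0 0 0 0.028 0; 0 0 0 0.03 0; 0 0 0 0.03 0; 0 0 0 0.03 0; 0 0 0 0.03 0; 0 0 0 0.028 0; 0 0 0 0.018 0; 0 0 0 0.008 0"}}

```text
t: 5.15
tool_pos: [0.492, 0.1552, 0.2952]
orientation: [[0.0, -0.999, -0.032], [0.0, -0.032, 0.999], [-1.0, -0.0, 0.0]]
force: [1.5, -1.4, 1.0]
gripper_width: 0.0192
```

>>> {"api": "jog_arm", "payload": {"increments": "0 0 0 0 0; 0 0.005 0 0 0; 0 0.005 0 0 0; 0 0.005 0 0 0; 0 0.005 0 0 0; 0 0 0 0 0; 0 0 0 0 0"}}

```text
t: 5.85
tool_pos: [0.4921, 0.153, 0.2754]
orientation: [[-0.0, -1.0, -0.03], [-0.0, -0.03, 1.0], [-1.0, 0.0, -0.0]]
force: [0.1, -1.5, 2.7]
gripper_width: 0.0191
```

Run:
```python
from h import *
for n in("scene","top"):
    f=grab_frame(n);np.savez(n+"1.npz",**f)
    c=f["frame"][150:300,230:430] if n=="scene" else f["frame"][120:270,230:430]
    cv2.imwrite(f"pics/{n}1.png",cv2.resize(c,(800,600),interpolation=cv2.INTER_CUBIC))
```

```text
(no output)
```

View pics/scene1.png

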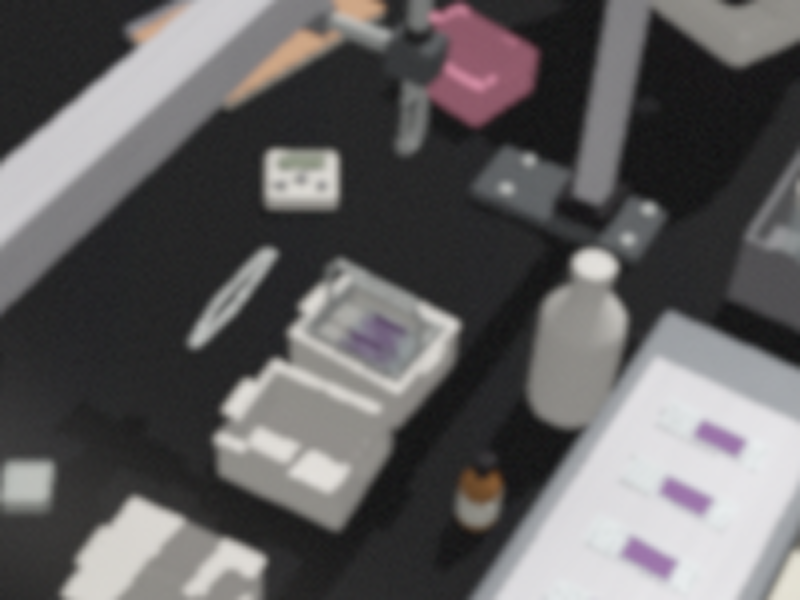

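View pics/top1.png

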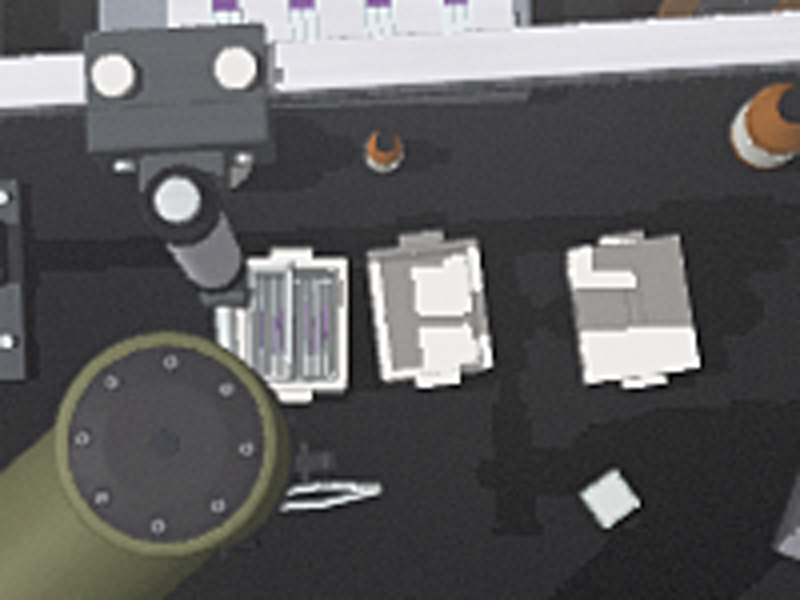

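The hook (scene crop (408,150)) hangs beyond the bail on its +y side. The force of 2.7 N at 20 mm drawn fits the expected 2.9 N. I lower to about 157 mm drawn.

>>> {"api": "jog_arm", "payload": {"increments": "0 0.008 0 0 0; 0 0.014 0 0 0; 0 0.017 0 0 0; 0 0.018 0 0 0; 0 0.018 0 0 0; 0 0.018 0 0 0; 0 0.018 0 0 0; 0 0.014 0 0 0; 0 0.008 0 0 0; 0 0.004 0 0 0"}}

```text
t: 6.95
tool_pos: [0.4925, 0.1535, 0.1391]
orientation: [[0.002, -1.0, -0.031], [0.0, -0.031, 1.0], [-1.0, -0.002, 0.0]]
force: [-3.9, -0.6, 10.6]
gripper_width: 0.0196
```

>>> {"api": "jog_arm", "payload": {"increments": "0 0 0 0 0; 0 0 0 0 0; 0 0 0 0 0"}}

```text
t: 7.25
tool_pos: [0.4925, 0.1535, 0.1399]
orientation: [[0.002, -1.0, -0.031], [0.0, -0.031, 1.0], [-1.0, -0.002, 0.0]]
force: [-4.1, -0.7, 10.4]
gripper_width: 0.0195
```

Run:
```python
from h import *
print(get_obs()["tool_pos"].round(4),get_obs()["force"].round(2))
f=grab_frame("scene");np.savez("scene2.npz",**f)
c=f["frame"][180:270,270:390]
cv2.imwrite("pics/scene2.png",cv2.resize(c,(800,600),interpolation=cv2.INTER_CUBIC))
f=grab_frame("wrist");cv2.imwrite("pics/w2.png",f["frame"])
```

```text
[0.4925 0.1535 0.1399] [-4.06 -0.67 10.4 ]
```

View pics/scene2.png

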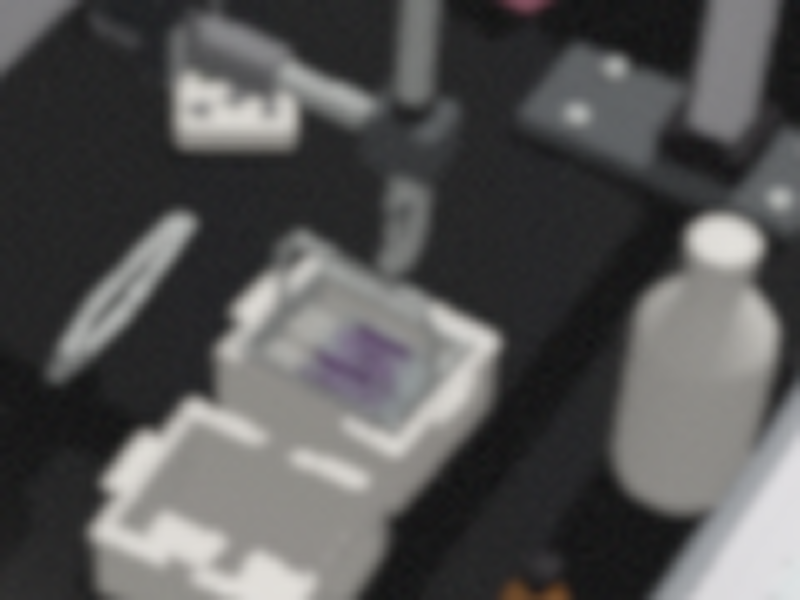

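View pics/w2.png

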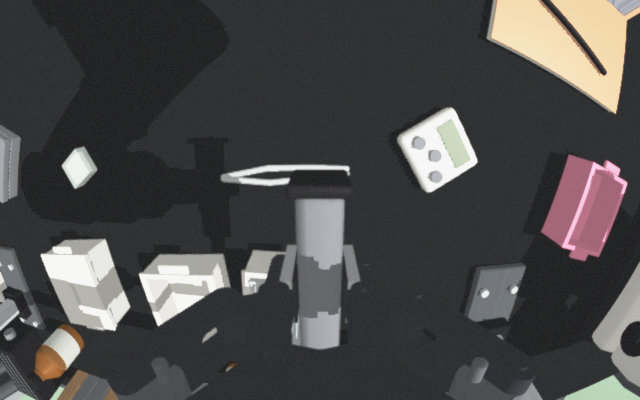

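Run:
```python
from h import *
f=dict(np.load("scene2.npz"));W=cloud(f)
for v in range(206,228):
    print(v,[ (W[v,u]*1000).round(0).astype(int).tolist() for u in (328,330,332)])
# grip top
m=(W[...,2]>.12)&(W[...,2]<.3)&(W[...,0]>.40)&(W[...,0]<.56)&(abs(W[...,1]-.155)<.02)
p=W[m];
for a in np.arange(.43,.56,.01):
    q=p[abs(p[:,0]-a)<.005]; print(a.round(2),len(q),q[:,1:].max(0).round(3) if len(q) else '')
```

```text
206 [[540, 273, -3], [618, 145, 146], [626, 143, 151]]
207 [[544, 266, 0], [616, 150, 136], [626, 142, 148]]
208 [[548, 260, 2], [616, 150, 132], [620, 156, 130]]
209 [[610, 148, 126], [616, 150, 127], [615, 164, 116]]
210 [[611, 148, 122], [616, 150, 124], [614, 168, 108]]
211 [[612, 146, 120], [619, 146, 124], [615, 166, 106]]
212 [[558, 244, 2], [619, 146, 121], [614, 168, 99]]
213 [[611, 149, 108], [566, 244, 2], [616, 165, 98]]
214 [[612, 147, 107], [568, 240, 2], [615, 167, 92]]
215 [[613, 146, 104], [608, 167, 83], [615, 167, 87]]
216 [[613, 146, 100], [610, 164, 83], [616, 165, 85]]
217 [[612, 149, 92], [612, 161, 82], [618, 163, 84]]
218 [[612, 149, 88], [615, 157, 83], [583, 229, 1]]
219 [[616, 143, 91], [616, 155, 80], [583, 229, -4]]
220 [[615, 144, 85], [618, 152, 80], [589, 219, 4]]
221 [[615, 145, 80], [586, 212, 2], [591, 216, 2]]
222 [[626, 126, 99], [586, 212, -2], [593, 213, 1]]
223 [[627, 124, 97], [633, 126, 99], [597, 206, 5]]
224 [[628, 123, 94], [635, 122, 99], [640, 125, 99]]
225 [[609, 158, 47], [636, 122, 96], [642, 123, 98]]
226 [[610, 156, 44], [619, 154, 51], [643, 121, 97]]
227 [[607, 163, 31], [618, 156, 44], [625, 156, 48]]
0.43 0 
0.44 0 
0.45 17 [0.148 0.17 ]
0.46 3 [0.144 0.154]
0.47 5 [0.145 0.156]
0.48 3 [0.16 0.21]
0.49 17 [0.175 0.211]
0.5 100 [0.172 0.248]
0.51 106 [0.175 0.25 ]
0.52 27 [0.167 0.174]
0.53 57 [0.168 0.287]
0.54 31 [0.165 0.173]
0.55 21 [0.163 0.17 ]
0.56 7 [0.16  0.163]
```

The hook's geometry in depth agrees: seat ≈ 0.0845, y ≈ 0.153. I go 2 mm lower so the bail passes about 12.5 mm above the seat, then approach in -y.

>>> {"api": "jog_arm", "payload": {"increments": "0 0.002 0 0 0; 0 0 0 -0.002 0; 0 0 0 -0.002 0; 0 0 0 -0.002 0; 0 0 0 -0.002 0; 0 0 0 -0.002 0; 0 0 0 0 0; 0 0 0 0 0"}}

```text
t: 8.15
tool_pos: [0.4928, 0.1435, 0.138]
orientation: [[0.002, -1.0, -0.031], [0.0, -0.031, 1.0], [-1.0, -0.002, 0.0]]
force: [-3.7, -0.2, 12.4]
gripper_width: 0.0193
```

>>> {"api": "jog_arm", "payload": {"increments": "0 0 0 -0.002 0; 0 0 0 -0.002 0; 0 0 0 -0.002 0; 0 0 0 0 0"}}

```text
t: 8.55
tool_pos: [0.493, 0.1375, 0.138]
orientation: [[0.002, -1.0, -0.031], [0.001, -0.031, 1.0], [-1.0, -0.002, 0.001]]
force: [-4.7, -0.1, 11.8]
gripper_width: 0.0197
```

>>> {"api": "jog_arm", "payload": {"increments": "0 0 0 -0.0015 0; 0 0 0 -0.0015 0; 0 0 0 0 0"}}

```text
t: 8.85
tool_pos: [0.4931, 0.1348, 0.138]
orientation: [[0.002, -1.0, -0.031], [0.001, -0.031, 1.0], [-1.0, -0.002, 0.001]]
force: [-4.0, 0.2, 11.7]
gripper_width: 0.019
```

>>> {"api": "jog_arm", "payload": {"increments": "0 0 0 -0.0015 0; 0 0 0 -0.0015 0; 0 0 0 0 0"}}

```text
t: 9.15
tool_pos: [0.4932, 0.1319, 0.1382]
orientation: [[0.002, -1.0, -0.031], [0.001, -0.031, 1.0], [-1.0, -0.002, 0.001]]
force: [-5.5, 1.8, 13.2]
gripper_width: 0.0189
```

>>> {"api": "jog_arm", "payload": {"increments": "0 0 0 -0.0015 0; 0 0 0 -0.0015 0; 0 0 0 0 0"}}

```text
t: 9.45
tool_pos: [0.4933, 0.129, 0.1382]
orientation: [[0.002, -1.0, -0.031], [0.001, -0.031, 1.0], [-1.0, -0.002, 0.001]]
force: [-4.5, 1.4, 12.3]
gripper_width: 0.0197
```

>>> {"api": "jog_arm", "payload": {"increments": "0 0 0 -0.0015 0; 0 0 0 -0.0015 0; 0 0 0 0 0"}}

```text
t: 9.75
tool_pos: [0.4934, 0.126, 0.1381]
orientation: [[0.002, -1.0, -0.031], [0.001, -0.031, 1.0], [-1.0, -0.002, 0.001]]
force: [-4.6, 0.7, 11.2]
gripper_width: 0.0193
```

>>> {"api": "jog_arm", "payload": {"increments": "0 0 0 -0.0015 0; 0 0 0 -0.0015 0; 0 0 0 0 0"}}

```text
t: 10.05
tool_pos: [0.4934, 0.123, 0.1381]
orientation: [[0.002, -1.0, -0.031], [0.001, -0.031, 1.0], [-1.0, -0.002, 0.001]]
force: [-4.6, 1.1, 11.2]
gripper_width: 0.0191
```

>>> {"api": "jog_arm", "payload": {"increments": "0 0 0 -0.0015 0; 0 0 0 -0.0015 0; 0 0 0 0 0"}}

```text
t: 10.35
tool_pos: [0.4935, 0.1206, 0.1381]
orientation: [[0.002, -1.0, -0.031], [0.003, -0.031, 1.0], [-1.0, -0.002, 0.003]]
force: [-4.6, 3.1, 10.5]
gripper_width: 0.0193
```

Force is now rising. I look before going on.

```bash
cat > look.py <<'E'
import sys
from h import *
k=sys.argv[1]
print(get_obs()["tool_pos"].round(4),get_obs()["force"].round(2))
f=grab_frame("scene");np.savez("scene%s.npz"%k,**f)
c=f["frame"][170:260,270:390]
cv2.imwrite(f"pics/scene{k}.png",cv2.resize(c,(800,600),interpolation=cv2.INTER_CUBIC))
W=cloud(f)
m=(W[...,2]>.06)&(W[...,2]<.16)&(W[...,0]>.56)&(W[...,0]<.66)&(abs(W[...,1]-.125)<.06)
v,u=np.where(m)
for vv in range(v.min(),v.max()+1):
    uu=u[v==vv]
    print(vv,[[int(a)]+(W[vv,a]*1000).round(0).astype(int).tolist() for a in uu if 322<=a<=336])
E
python3 look.py 3
```

```text
[0.4935 0.1206 0.1381] [-4.57  3.14 10.49]
200 []
201 []
202 []
203 []
204 []
205 [[333, 630, 142, 159]]
206 []
207 [[332, 632, 133, 159]]
208 [[331, 632, 127, 160], [332, 633, 130, 158]]
209 [[322, 611, 112, 157], [323, 614, 112, 158], [331, 632, 126, 157], [332, 633, 132, 153]]
210 [[322, 612, 111, 154], [323, 616, 110, 157], [324, 619, 110, 159], [330, 633, 119, 159], [331, 632, 128, 152], [332, 632, 133, 147]]
211 [[322, 612, 111, 150], [323, 616, 109, 154], [324, 618, 112, 153], [325, 622, 111, 155], [326, 626, 110, 159], [327, 628, 111, 159], [329, 633, 114, 159], [330, 633, 120, 154], [331, 631, 130, 145]]
212 [[322, 612, 111, 146], [323, 616, 109, 150], [324, 619, 111, 150], [325, 621, 112, 150], [326, 626, 110, 154], [327, 629, 111, 156], [328, 632, 111, 157], [329, 632, 116, 154], [330, 632, 123, 147]]
213 [[323, 616, 110, 145], [324, 619, 110, 146], [325, 622, 111, 147], [326, 625, 112, 149], [327, 629, 111, 152], [328, 632, 111, 153], [329, 633, 116, 150]]
214 [[323, 611, 120, 129], [324, 614, 119, 132], [325, 622, 111, 143], [326, 626, 111, 145], [327, 630, 110, 149], [3
[... 1639 characters left out ...]
324, 617, 118, 83], [325, 619, 121, 82], [331, 640, 119, 96], [332, 645, 118, 100], [333, 646, 122, 97]]
227 [[322, 615, 111, 84], [323, 617, 113, 83], [324, 619, 116, 82], [325, 618, 124, 73], [332, 643, 120, 93], [333, 648, 119, 97], [334, 650, 121, 97]]
228 [[322, 614, 112, 77], [323, 618, 112, 80], [333, 648, 119, 92], [334, 651, 119, 95]]
229 [[334, 651, 120, 89], [335, 654, 121, 91]]
230 [[334, 653, 117, 89], [335, 655, 119, 89]]
231 [[334, 653, 117, 84], [335, 656, 118, 85]]
232 [[334, 653, 118, 79], [335, 654, 121, 77]]
233 [[334, 653, 119, 73], [335, 654, 123, 71]]
234 [[334, 653, 119, 69], [335, 655, 121, 69]]
235 [[334, 654, 118, 66], [335, 656, 121, 65]]
236 [[334, 655, 117, 63]]
```

View pics/scene3.png

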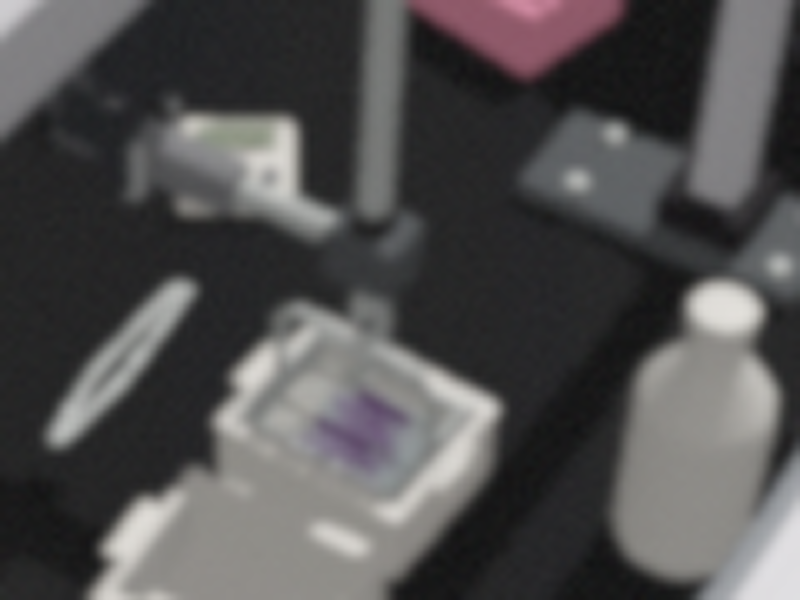

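The bail (scene crop near (370,315)) is inside the mouth over the nose, bail y ≈ 0.121 against seat 0.124, with the gate pushed in. A little further until it is firm.

>>> {"api": "jog_arm", "payload": {"increments": "0 0 0 -0.001 0; 0 0 0 -0.001 0; 0 0 0 0 0"}}

```text
t: 10.7
tool_pos: [0.4936, 0.1193, 0.1386]
orientation: [[0.003, -0.999, -0.032], [0.004, -0.032, 0.999], [-1.0, -0.003, 0.004]]
force: [-6.4, 6.3, 12.8]
gripper_width: 0.0193
```

>>> {"api": "jog_arm", "payload": {"increments": "0 0 0 -0.001 0; 0 0 0 -0.001 0; 0 0 0 0 0"}}

```text
t: 11.0
tool_pos: [0.4938, 0.1177, 0.1392]
orientation: [[0.003, -0.999, -0.032], [0.004, -0.032, 0.999], [-1.0, -0.004, 0.004]]
force: [-8.7, 8.9, 17.5]
gripper_width: 0.0192
```

Hard stop reached at about 9 N. I relax 1.5 mm and start letting the hook up at under 2 cm/s.

>>> {"api": "jog_arm", "payload": {"increments": "0 0 0 0.001 0; 0 -0.001 0 0 0; 0 -0.0015 0 0 0; 0 -0.0015 0 0 0; 0 -0.0015 0 0 0; 0 0 0 0 0"}}

```text
t: 11.6
tool_pos: [0.4936, 0.1173, 0.1436]
orientation: [[0.002, -1.0, -0.031], [0.002, -0.031, 1.0], [-1.0, -0.002, 0.002]]
force: [-5.4, 2.7, 10.4]
gripper_width: 0.0192
```

```bash
python3 look.py 4 | head -1
```

```text
[0.4936 0.1173 0.1436] [-5.43  2.69 10.36]
```

View pics/scene4.png

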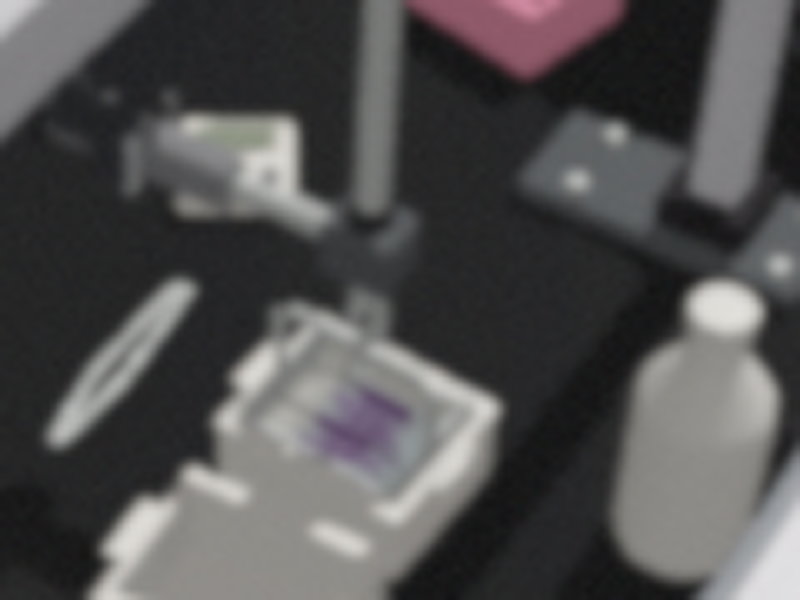

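>>> {"api": "jog_arm", "payload": {"increments": "0 -0.0015 0 0 0; 0 -0.0015 0 0 0; 0 -0.0015 0 0 0; 0 -0.0015 0 0 0; 0 0 0 0 0"}}

```text
t: 12.15
tool_pos: [0.4936, 0.1171, 0.1493]
orientation: [[0.002, -1.0, -0.031], [0.001, -0.031, 1.0], [-1.0, -0.002, 0.001]]
force: [-5.0, 1.7, 9.9]
gripper_width: 0.0192
```

>>> {"api": "jog_arm", "payload": {"increments": "0 -0.001 0 0.001 0; 0 -0.001 0 0.001 0; 0 0 0 0.001 0; 0 0 0 0 0; 0 0 0 0 0"}}

```text
t: 12.65
tool_pos: [0.4934, 0.1197, 0.1508]
orientation: [[0.001, -1.0, -0.031], [0.001, -0.031, 1.0], [-1.0, -0.001, 0.001]]
force: [-2.6, -0.1, 8.6]
gripper_width: 0.0193
```

```bash
python3 look.py 5
```

```text
[0.4934 0.1197 0.1508] [-2.57 -0.09  8.58]
207 [[332, 632, 133, 159]]
208 []
209 [[322, 612, 110, 159]]
210 [[323, 615, 111, 156], [324, 619, 110, 158]]
211 [[323, 612, 117, 144], [324, 615, 116, 147], [325, 623, 109, 158], [326, 626, 110, 158], [327, 628, 112, 159], [329, 633, 115, 159]]
212 [[323, 611, 119, 138], [324, 615, 118, 142], [325, 618, 119, 143], [326, 620, 121, 142], [327, 630, 109, 158], [328, 630, 114, 154]]
213 [[322, 609, 116, 136], [323, 612, 118, 136], [324, 616, 117, 139], [325, 619, 116, 142], [326, 620, 120, 139], [327, 616, 133, 125], [328, 619, 134, 127]]
214 [[322, 612, 112, 136], [323, 613, 115, 135], [324, 616, 116, 136], [325, 619, 117, 136], [326, 614, 132, 120], [327, 617, 133, 121], [328, 618, 137, 118]]
215 [[322, 611, 113, 131], [323, 616, 112, 135], [324, 616, 116, 132], [325, 619, 118, 131], [326, 614, 132, 117], [327, 617, 134, 117], [328, 618, 136, 115]]
216 [[323, 615, 114, 128], [324, 618, 114, 130], [325, 621, 114, 132], [326, 614, 133, 112], [327, 617, 134, 113], [328, 618, 137, 111]]
217 [[323, 614, 115, 122], [324, 618, 114, 126], [326, 615,
[... 1019 characters left out ...]
35, 122, 99], [331, 637, 124, 99], [332, 640, 125, 100]]
225 [[322, 614, 111, 92], [323, 618, 110, 95], [324, 619, 115, 91], [331, 638, 124, 95], [332, 642, 122, 100], [333, 644, 124, 99], [334, 646, 127, 97]]
226 [[333, 646, 121, 98], [334, 647, 125, 96]]
227 [[333, 646, 121, 94], [334, 650, 121, 96], [335, 651, 125, 94]]
228 [[334, 650, 122, 91], [335, 652, 123, 91]]
229 [[335, 653, 122, 89], [336, 656, 124, 89]]
230 [[335, 653, 122, 84], [336, 655, 125, 83]]
231 [[335, 653, 123, 79], [336, 655, 125, 78]]
232 [[334, 651, 122, 73], [335, 654, 122, 76]]
233 [[334, 651, 121, 70], [335, 655, 121, 73]]
234 [[334, 651, 123, 63], [335, 654, 123, 66]]
235 [[334, 651, 122, 60], [335, 655, 122, 63]]
```

View pics/scene5.png

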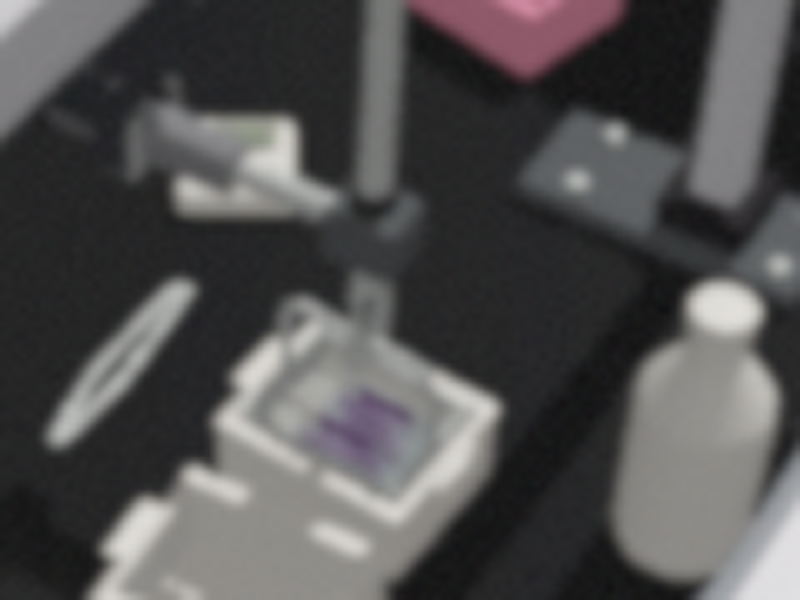

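The seat (≈0.095) has now met the bail height. The gate's lower end shows at y ≈ 0.111–0.112, i.e. seat − 12 mm, so it is shut. Fy ≈ 0 and Fz is below the empty-hook value, so the rack is being taken up. I ease up at 1.5 cm/s.

>>> {"api": "jog_arm", "payload": {"increments": "0 -0.001 0 0 0; 0 -0.001 0 0 0; 0 -0.0015 0 0 0; 0 -0.0015 0 0 0; 0 -0.0015 0 0 0; 0 -0.0015 0 0 0; 0 -0.0015 0 0 0; 0 -0.0015 0 0 0; 0 -0.001 0 0 0; 0 0 0 0 0"}}

```text
t: 13.7
tool_pos: [0.4932, 0.1196, 0.162]
orientation: [[0.0, -1.0, -0.03], [0.0, -0.03, 1.0], [-1.0, -0.0, 0.0]]
force: [0.1, 1.3, 4.2]
gripper_width: 0.0192
```

```bash
python3 look.py 6 | head -30
```

```text
[0.4932 0.1196 0.162 ] [0.12 1.31 4.22]
208 [[323, 611, 118, 155], [324, 614, 117, 158]]
209 [[323, 610, 120, 150], [324, 615, 116, 155], [325, 617, 118, 155], [326, 618, 122, 153]]
210 [[323, 611, 118, 147], [324, 615, 117, 151], [325, 619, 116, 154], [326, 621, 119, 152], [327, 623, 121, 152], [328, 619, 134, 139]]
211 [[322, 609, 115, 145], [323, 614, 114, 148], [324, 616, 115, 149], [325, 617, 120, 145], [326, 614, 131, 134], [327, 617, 131, 136], [328, 617, 136, 132]]
212 [[322, 611, 113, 143], [323, 614, 113, 146], [324, 617, 114, 146], [325, 619, 116, 146], [326, 614, 131, 130], [327, 616, 133, 130], [328, 618, 137, 127]]
213 [[323, 616, 111, 144], [324, 618, 113, 144], [325, 619, 116, 142], [326, 615, 129, 128], [327, 616, 133, 125], [328, 618, 136, 124]]
214 [[323, 613, 115, 135], [324, 616, 117, 135], [326, 614, 132, 121], [327, 617, 133, 122], [328, 618, 136, 120]]
215 [[323, 615, 113, 133], [324, 617, 114, 134], [326, 613, 133, 115], [327, 616, 135, 115], [328, 618, 137, 114]]
216 [[322, 603, 128, 109], [323, 614, 114, 128], [324, 616, 118, 125], [325, 610, 134, 108], [32
[... 1220 characters left out ...]
4, 648, 123, 111]]
224 [[332, 623, 157, 60], [333, 645, 123, 105], [334, 648, 123, 106], [335, 650, 125, 106]]
225 [[334, 649, 122, 104], [335, 652, 122, 106], [336, 653, 126, 103]]
226 [[335, 652, 122, 102], [336, 656, 121, 104]]
227 [[335, 652, 123, 96], [336, 654, 125, 95]]
228 [[335, 652, 124, 90], [336, 655, 123, 93]]
229 [[335, 653, 122, 88], [336, 656, 122, 90]]
230 [[335, 653, 123, 84], [336, 657, 122, 86]]
231 [[335, 654, 122, 80], [336, 656, 124, 80]]
232 [[335, 654, 123, 75], [336, 655, 126, 73]]
233 [[335, 655, 120, 74], [336, 657, 124, 72]]
234 [[335, 653, 125, 64], [336, 657, 124, 66]]
235 [[334, 652, 121, 63], [335, 654, 123, 62], [336, 657, 125, 61]]
236 [[333, 652, 116, 62]]
```

View pics/scene6.png

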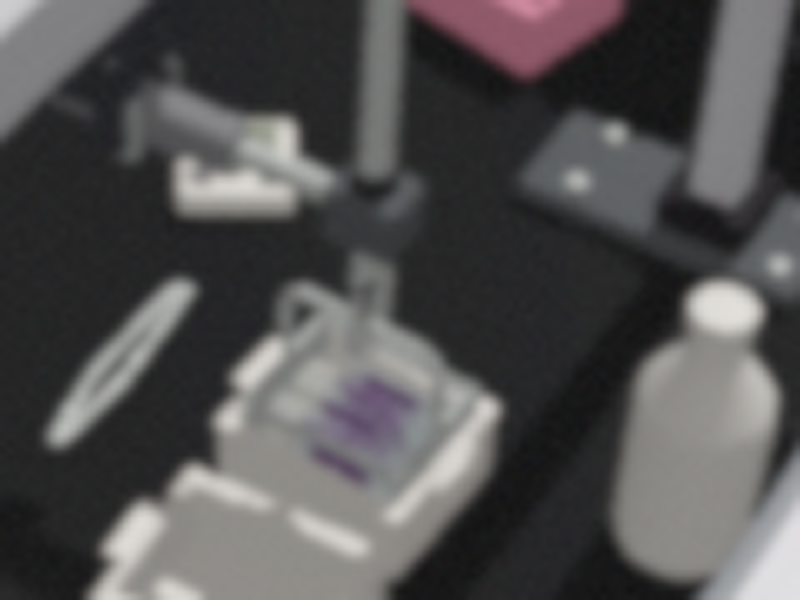

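The rack has come up about 12 mm, with the bail in the hook. Weight ≈ 5.5 N, so the balance should be near 60–65 mm drawn. I continue at 2 cm/s.

>>> {"api": "jog_arm", "payload": {"increments": "0 -0.001 0 0 0; 0 -0.002 0 0 0; 0 -0.002 0 0 0; 0 -0.002 0 0 0; 0 -0.002 0 0 0; 0 -0.002 0 0 0; 0 -0.002 0 0 0; 0 -0.002 0 0 0; 0 -0.002 0 0 0; 0 -0.002 0 0 0"}}

```text
t: 14.75
tool_pos: [0.4932, 0.1196, 0.1809]
orientation: [[-0.0, -1.0, -0.03], [0.0, -0.03, 1.0], [-1.0, 0.0, 0.0]]
force: [1.0, 0.6, 3.2]
gripper_width: 0.0195
```

>>> {"api": "jog_arm", "payload": {"increments": "0 -0.002 0 0 0; 0 -0.002 0 0 0; 0 -0.002 0 0 0; 0 -0.002 0 0 0; 0 -0.002 0 0 0; 0 -0.002 0 0 0; 0 -0.002 0 0 0; 0 -0.002 0 0 0; 0 -0.001 0 0 0; 0 0 0 0 0"}}

```text
t: 15.75
tool_pos: [0.4931, 0.1195, 0.1979]
orientation: [[-0.0, -1.0, -0.03], [0.0, -0.03, 1.0], [-1.0, 0.0, 0.0]]
force: [0.4, 1.2, 2.1]
gripper_width: 0.0192
```

```bash
cat > avg.py <<'E'
import sys
from h import *
n=int(sys.argv[1]);R=[]
for i in range(n):
    o=get_obs();R.append([o["t"],o["tool_pos"][2],*o["force"]]);
    grab_frame("scene")
R=np.array(R);d=.2955-R[:,1]
print(R[:,4].round(2),"zs",R[[0,-1],1].round(4));print("mean F",R[:,2:].mean(0).round(2),"sd",R[:,2:].std(0).round(2),"t",R[-1,0])
F=R[:,4].mean();dm=d.mean();W=1.7+60*dm-F;print("d",dm,"W",W,"balance d",(W-1.7)/60,"move up",F/60)
E
python3 avg.py 12
```

```text
[2.09 2.68 2.95 1.82 1.95 2.59 2.06 2.31 1.43 2.72 2.23 2.69] zs [0.1979 0.1978]
mean F [1.17 0.67 2.29] sd [0.34 0.57 0.43] t 16.3
d 0.09775923325456408 W 5.272045008638717 balance d 0.05953408347731194 move up 0.038225149777252145
```

>>> {"api": "jog_arm", "payload": {"increments": "0 -0.001 0 0 0; 0 -0.002 0 0 0; 0 -0.002 0 0 0; 0 -0.002 0 0 0; 0 -0.002 0 0 0; 0 -0.002 0 0 0; 0 -0.002 0 0 0; 0 -0.002 0 0 0; 0 -0.002 0 0 0; 0 -0.002 0 0 0"}}

```text
t: 17.35
tool_pos: [0.4931, 0.1195, 0.2169]
orientation: [[-0.0, -1.0, -0.03], [0.0, -0.03, 1.0], [-1.0, 0.0, 0.0]]
force: [1.1, 0.3, 1.0]
gripper_width: 0.0191
```

>>> {"api": "jog_arm", "payload": {"increments": "0 -0.002 0 0 0; 0 -0.002 0 0 0; 0 -0.002 0 0 0; 0 -0.002 0 0 0; 0 -0.0015 0 0 0; 0 -0.0015 0 0 0; 0 -0.001 0 0 0; 0 -0.001 0 0 0; 0 0 0 0 0; 0 0 0 0 0"}}

```text
t: 18.35
tool_pos: [0.4931, 0.1195, 0.2298]
orientation: [[-0.0, -1.0, -0.03], [0.0, -0.03, 1.0], [-1.0, 0.0, 0.0]]
force: [1.8, 1.3, 0.6]
gripper_width: 0.0191
```

```bash
python3 avg.py 30
```

```text
[ 0.65  0.57  0.37 -0.08  0.77  1.24  0.36  0.39  1.16  0.01  0.35  0.19
  0.69  1.03  0.94  0.34  0.78  0.97  0.61 -0.12  0.22  0.92 -0.22 -0.08
  0.65  0.67  0.45  0.56  0.37  0.55] zs [0.2298 0.2298]
mean F [0.62 0.76 0.51] sd [0.52 0.47 0.38] t 19.8
d 0.06573892989673596 W 5.13359433113908 balance d 0.05722657218565133 move up 0.00851235771108464
```

>>> {"api": "jog_arm", "payload": {"increments": "0 -0.001 0 0 0; 0 -0.0015 0 0 0; 0 -0.0015 0 0 0; 0 -0.0015 0 0 0; 0 -0.0015 0 0 0; 0 -0.001 0 0 0; 0 -0.0005 0 0 0; 0 -0.0005 0 0 0; 0 0 0 0 0; 0 0 0 0 0"}}

```text
t: 20.85
tool_pos: [0.4932, 0.1195, 0.2388]
orientation: [[-0.0, -1.0, -0.03], [0.0, -0.03, 1.0], [-1.0, 0.0, 0.0]]
force: [0.2, 0.4, -0.4]
gripper_width: 0.0192
```

```bash
python3 avg.py 50
```

```text
[-0.4  -0.31  0.68 -0.45  0.63  0.59  0.16  0.27 -0.64  0.48 -0.48 -0.49
 -0.43 -0.26  0.03 -0.47 -0.41  0.28 -0.   -0.77  0.25 -0.61 -0.39  0.34
 -0.11 -0.7   0.82 -0.47  0.72 -0.05 -0.3  -0.27  0.83 -0.82 -0.61 -0.4
 -0.01 -0.47  0.1   0.67  1.12 -0.23 -0.98 -0.34 -0.11  0.18 -0.03 -1.12
 -0.18  0.39] zs [0.2388 0.2388]
mean F [ 0.02  0.68 -0.1 ] sd [0.49 0.46 0.51] t 23.3
d 0.056719081898446475 W 5.198307957252601 balance d 0.058305132620876686 move up -0.001586050722430213
```

Force is −0.1 ± 0.07 N, and friction alone accounts for 0.1, so the rack is balanced. I check the picture before release.

```bash
python3 look.py 7 | head -1
python3 - <<'E'
from h import *
f=dict(np.load("scene7.npz"));c=f["frame"][150:250,290:370];cv2.imwrite("pics/s7b.png",cv2.resize(c,(480,600),interpolation=cv2.INTER_CUBIC))
W=cloud(f)
m=(W[...,2]>.06)&(W[...,0]>.56)&(W[...,0]<.66)&(abs(W[...,1]-.125)<.06)
v,u=np.where(m)
for vv in range(185,232,1):
    print(vv,[[int(a)]+(W[vv,a]*1000).round(0).astype(int).tolist() for a in range(318,336,2) if m[vv,a]])
E
```

```text
[0.4932 0.1195 0.2387] [-0.74  1.12  0.5 ]
185 [[320, 602, 110, 245], [322, 609, 109, 249], [324, 615, 109, 252], [326, 622, 108, 256], [328, 627, 110, 257], [330, 630, 114, 256], [332, 632, 122, 251]]
186 [[322, 609, 109, 245], [324, 614, 110, 247], [326, 623, 107, 254], [328, 628, 108, 255], [330, 632, 111, 255], [332, 633, 120, 249]]
187 [[324, 615, 110, 243], [326, 621, 110, 247], [328, 627, 110, 250], [330, 632, 111, 252]]
188 [[324, 609, 119, 231], [326, 615, 120, 233], [328, 628, 108, 249], [330, 632, 112, 247]]
189 [[324, 610, 119, 228], [326, 618, 116, 233], [328, 621, 122, 231]]
190 [[326, 618, 117, 229], [328, 621, 121, 228]]
191 [[324, 612, 116, 223], [326, 617, 118, 225], [328, 615, 132, 213]]
192 [[324, 614, 112, 224], [326, 619, 115, 224], [328, 616, 132, 210]]
193 [[324, 614, 112, 220], [326, 620, 113, 223], [328, 615, 133, 205]]
194 [[324, 615, 112, 217], [326, 619, 116, 216], [328, 616, 132, 202]]
195 [[318, 586, 128, 186], [324, 613, 116, 209], [328, 616, 132, 198]]
196 [[318, 589, 124, 186], [320, 594, 126, 187], [324, 613, 115, 206], [328, 615, 134, 192]]
197 [[3
[... 5097 characters left out ...]
98, 95], [322, 620, 102, 95], [324, 631, 94, 109], [326, 638, 94, 114], [328, 641, 101, 109], [330, 647, 102, 111], [332, 655, 98, 121], [334, 657, 108, 113]]
228 [[320, 619, 93, 98], [322, 623, 98, 96], [324, 628, 100, 98], [326, 639, 92, 112], [328, 645, 95, 113], [330, 648, 101, 110], [332, 656, 97, 118], [334, 656, 110, 105]]
229 [[322, 625, 95, 96], [324, 631, 96, 98], [326, 635, 100, 98], [328, 645, 94, 110], [330, 652, 93, 115], [332, 655, 99, 111], [334, 656, 110, 102]]
230 [[324, 632, 95, 96], [326, 638, 95, 100], [328, 642, 100, 98], [330, 652, 94, 110], [332, 657, 97, 110], [334, 656, 110, 98]]
231 [[326, 638, 95, 95], [328, 644, 97, 97], [330, 649, 100, 98], [332, 655, 100, 101]]
```

View pics/s7b.png

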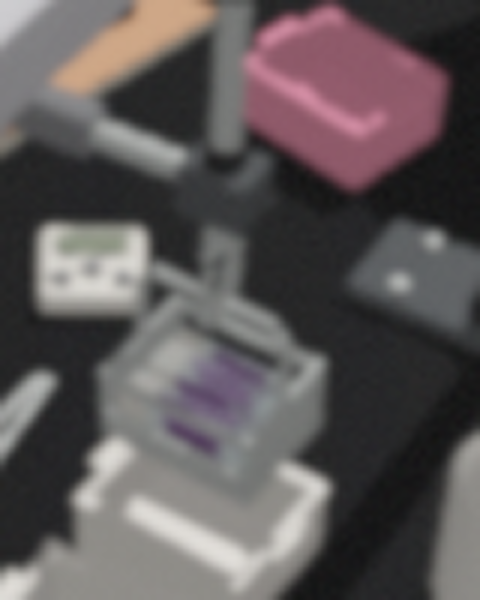

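The rack hangs clear and level (rim ≈ 0.135–0.138 on both sides, about 48 mm above the dish). The gate's face is at y ≈ 0.112–0.114, shut behind the bail at ≈ 0.124. Releasing gently.

>>> {"api": "jog_arm", "payload": {"increments": "0 0 0 0 0; 0 0 0 0 0", "newtons": 20}}

```text
t: 23.6
tool_pos: [0.4932, 0.1195, 0.2388]
orientation: [[-0.0, -1.0, -0.03], [0.0, -0.03, 1.0], [-1.0, 0.0, 0.0]]
force: [0.2, -0.1, -0.3]
gripper_width: 0.0194
```

>>> {"api": "jog_arm", "payload": {"increments": "0.25 0 0 0 0; 0.28 0 0 0 0; 0.32 0 0 0 0; 0.36 0 0 0 0; 0.36 0 0 0 0"}}

```text
t: 24.1
tool_pos: [0.4932, 0.1195, 0.2388]
orientation: [[0.0, -1.0, -0.03], [0.0, -0.03, 1.0], [-1.0, -0.0, 0.0]]
force: [0.6, -0.7, -0.3]
gripper_width: 0.0314
```

```bash
cat > trk.py <<'E'
from h import *
# track the hook height: centroid rows of bail/rack top region via depth
for i in range(12):
    f=grab_frame("scene");W=cloud(f)
    m=(W[...,2]>.17)&(W[...,2]<.2)&(W[...,0]>.575)&(W[...,0]<.6)&(abs(W[...,1]-.125)<.012)
    p=W[m];m2=(W[...,2]>.12)&(W[...,2]<.16)&(W[...,0]>.57)&(W[...,0]<.66)&(W[...,1]>.15)&(W[...,1]<.17)
    q=W[m2]
    print(round(get_obs()["t"],2),"bail",len(p),p.mean(0).round(4),"rail top+y",np.percentile(q[:,2],90).round(4),q[:,1].mean().round(4))
E
python3 trk.py; python3 look.py 8|head -1
```

```text
24.15 bail 19 [0.5869 0.1248 0.1845] rail top+y 0.1387 0.1552
24.2 bail 20 [0.5877 0.1247 0.1847] rail top+y 0.1395 0.1554
24.25 bail 19 [0.5866 0.1253 0.184 ] rail top+y 0.1395 0.1554
24.3 bail 20 [0.5864 0.1246 0.1846] rail top+y 0.1388 0.1551
24.35 bail 18 [0.5874 0.125  0.1846] rail top+y 0.1394 0.1554
24.4 bail 19 [0.5871 0.1245 0.185 ] rail top+y 0.1391 0.1553
24.45 bail 18 [0.5877 0.1246 0.1851] rail top+y 0.1392 0.1553
24.5 bail 19 [0.5868 0.1249 0.1843] rail top+y 0.1395 0.1554
24.55 bail 20 [0.5863 0.1248 0.1844] rail top+y 0.1393 0.1554
24.6 bail 18 [0.5876 0.1247 0.1849] rail top+y 0.1392 0.1551
24.65 bail 19 [0.5869 0.1248 0.1844] rail top+y 0.1383 0.1559
24.7 bail 19 [0.5854 0.1252 0.184 ] rail top+y 0.139 0.1552
[0.4932 0.1195 0.2388] [-0.03 -0.36 -0.08]
```

View pics/scene8.png

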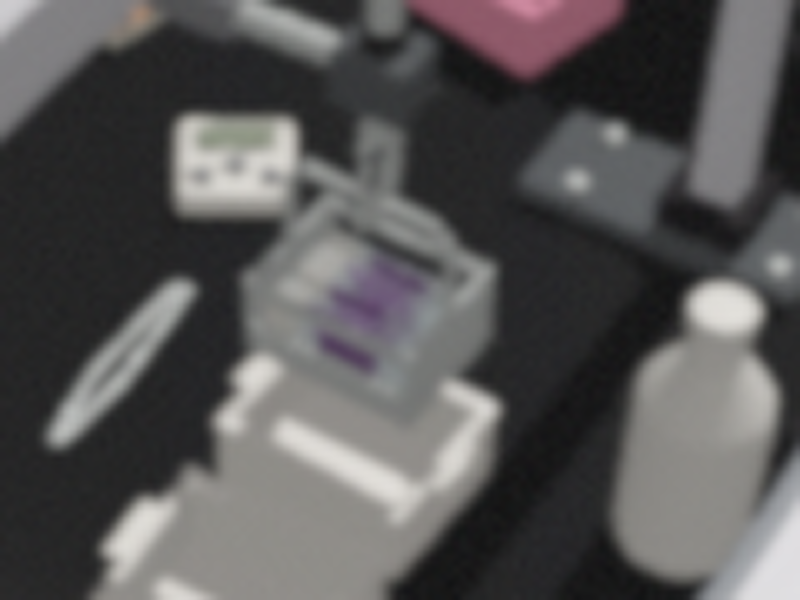

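No movement on release. I open further and withdraw straight up.

>>> {"api": "jog_arm", "payload": {"increments": "0.7 0 0 0 0; 0.7 0 0 0 0; 0.7 0 0 0 0; 0.7 -0.005 0 0 0; 0.7 -0.01 0 0 0; 0.7 -0.015 0 0 0; 0.7 -0.02 0 0 0; 0.7 -0.02 0 0 0; 0.7 -0.02 0 0 0; 0.7 -0.01 0 0 0"}}

```text
t: 25.75
tool_pos: [0.4936, 0.1194, 0.3417]
orientation: [[0.003, -1.0, -0.03], [0.001, -0.03, 1.0], [-1.0, -0.003, 0.001]]
force: [0.5, -0.2, -0.1]
gripper_width: 0.0599
```

>>> {"api": "jog_arm", "payload": {"increments": "0.7 0 0.02 0 0; 0.7 0 0.02 0 0; 0.7 0 0.02 0 0; 0.7 0 0.02 0 0; 0.7 0 0 0 0; 0.7 0 0 0 0"}}

```text
t: 26.35
tool_pos: [0.4132, 0.1172, 0.3392]
orientation: [[0.001, -1.0, -0.031], [0.001, -0.031, 1.0], [-1.0, -0.001, 0.001]]
force: [0.1, 0.0, -0.2]
gripper_width: 0.0597
```

```bash
python3 trk.py
python3 - <<'E'
from h import *
f=grab_frame("scene");cv2.imwrite("pics/s9.png",f["frame"])
f=grab_frame("top");cv2.imwrite("pics/t9.png",f["frame"])
print(get_obs()["force"].round(2))
E
```

```text
26.4 bail 20 [0.5878 0.1246 0.1851] rail top+y 0.1389 0.1556
26.45 bail 20 [0.5861 0.1251 0.184 ] rail top+y 0.1398 0.1557
26.5 bail 19 [0.5869 0.1248 0.1847] rail top+y 0.1394 0.1555
26.55 bail 19 [0.5867 0.1252 0.1841] rail top+y 0.1397 0.1555
26.6 bail 19 [0.5867 0.1252 0.1843] rail top+y 0.1396 0.1553
26.65 bail 18 [0.5876 0.1247 0.1849] rail top+y 0.1394 0.1554
26.7 bail 18 [0.5876 0.1247 0.1849] rail top+y 0.139 0.1549
26.75 bail 19 [0.5868 0.1249 0.1844] rail top+y 0.1392 0.1556
26.8 bail 20 [0.5864 0.1247 0.1845] rail top+y 0.1384 0.1556
26.85 bail 19 [0.587  0.1247 0.1846] rail top+y 0.1392 0.1551
26.9 bail 19 [0.5868 0.125  0.1842] rail top+y 0.1384 0.155
26.95 bail 18 [0.5874 0.1251 0.1845] rail top+y 0.1387 0.1553
[-0.24 -0.06 -0.28]
```

View pics/s9.png

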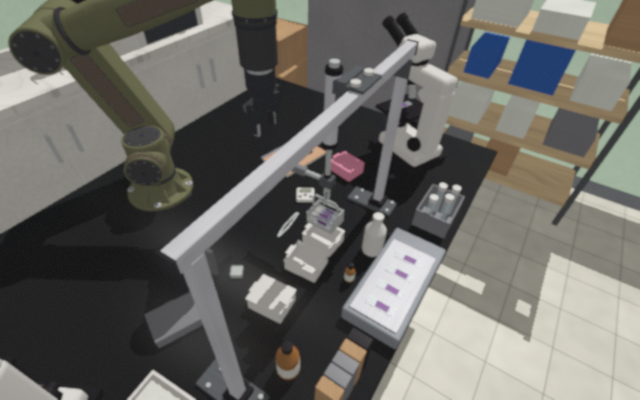

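View pics/t9.png

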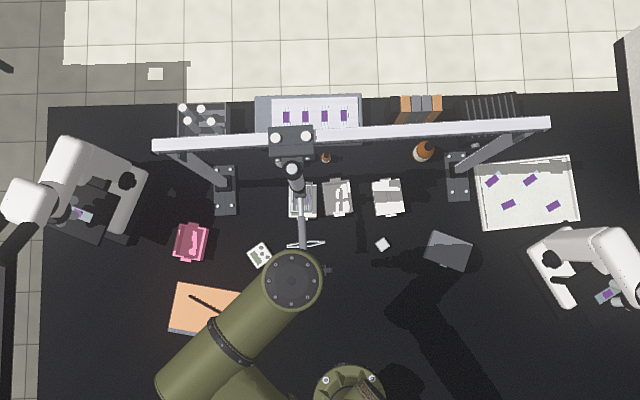

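The rack hangs still at scene (325,210) over its dish, with the gripper clear and the bystanders where they were. Handing in.

```bash
python3 -c "
from h import *
print(sign_off())"
```

```text
the job is handed in; nothing more can be done
None
```

The rack now hangs still and upright on the hook, about 48 mm clear above its dish, and I handed the job in at about 27 s.

**What I did**
- I took the grip bar, ran the hook along the rail past the bail with the hook up, and drew it down about 157 mm.
- I pushed the gate onto the bail in 1 to 2 mm steps until it stopped hard. The side force peaked at about 9 N and I backed off at once.
- I let the bail settle into the seat, then eased up at no more than 2 cm/s. I let go only when the average vertical force was −0.1 N, which is within the spring's friction, at about 57 mm drawn.

**Last checks**
- **Movement:** the bail height stayed at 184–185 mm in every frame I took in the half second after letting go, and again after withdrawing. I saw no bounce or swing.
- **Level:** the two long sides of the rack are within about 3 mm in height, which is about the camera's accuracy.
- **Gate:** the depth images put its outer face 10–12 mm from the seat on the mouth side, which fits a shut gate. I judged this from depth only, because the picture is too blurred to see the latch itself.
- **Other things:** the bystanders look unmoved, and the gripper touches nothing.

**Disagreement:** my estimates of the rack's weight ran from 5.1 to 5.5 N. I used the averaged force at the balance point instead.

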